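# Dock a vial rack in the code scanner

## Robot

A 6-joint arm with a two-finger parallel gripper is mounted at the origin on a cart in front of the work surface, level with it; the furniture and walls round the work are solid. World frame = base frame: x ahead of the robot, y to its left, z up, the work surface at z = 0. Lengths are in m, angles in degrees, forces in N, time in s.
With the tool pointing down it reaches from about 0.375 to 0.75 m from the base axis. Payload 9 kg.
Tool frame: the origin (TCP) lies where the fingers leave the gripper's body, on its centre line; the fingertips stand 73 mm ahead of it and the grasp point (between the pads) lies 54 mm ahead of it (robot.tip_reach is the distance from the TCP to the fingertips, in m); z points along the fingers, y is the direction in which the jaws open and shut (so a half turn about z gives the same grasp; the last joint's range is limited). The gripper opens to 85 mm and grips with 20 to 120 N. Pads are 22 mm wide; open, the fingers measure 114 mm over their backs; the gripper's body (76 mm by 85 mm) begins 54 mm behind the grasp point. The pads swing forward as they close: fully open they stand 13 mm farther back than shut.
Start: joints at [55.766, 5.964, 5.575, 89.605, 0, 77.527], TCP at [0.222, 0.557, 0.304] pointing down, gripper open.
Joint ranges: [-171.21, 171.21], [-48.23, 106.86], [-62.78, 66.21], [-105.2, 120.99], [-86.42, 89.51], [-180, 180]. Speed limits (degrees/s): [127.2, 127.2, 147.25, 180, 180, 180].

## Interface

Orientations are given as [roll, pitch, yaw] about the fixed x, y, z axes, in that order (R = Rz(yaw) Ry(pitch) Rx(roll)).
In Python, from plant import robot gives the robot as it stands. Calls block until the motion is done:
- robot.move_pose(position, orientation): joint-space move of the TCP to a pose.
- robot.line_to(position, vel=0.15, rotation=None, guard=None): straight line of the TCP; rotation=None keeps the orientation; vel is the mean speed in m/s. With guard (N) it stops when the force on the tool has changed by that much, and returns True; else False.
- robot.goto_joints(angles): joint-space move.
- robot.set_gripper(opening): finger opening in m; the grip force is fixed at half the most; returns when the fingers have stopped.
- robot.pause(seconds).
- robot.ik(position, orientation): joint angles nearest the present ones, or None.
- robot.observe(): the state.
- robot.grab_frame(name): name is "side" or "top" or "wrist"; returns the picture (420x560x3 uint8, blue, green, red); there is no depth.
- robot.get_calibration(name): a dict with "vertical_fov" (degrees; the focal length in pixels is half the picture's height over the tangent of half this angle, whatever the lens; pixels are square), "cx", "cy" (the principal point, pixels), "rvec" (rotation vector, rad) and "tvec" (3), from world to camera coordinates, as OpenCV has them. Camera axes: x right, y down, z forward; pixel columns grow to the right and rows downward; lengths in m; the calibration is good to about 2 mm. The wrist camera is an equidistant fisheye: a pixel r from the principal point sees the ray r / f radians off the axis. A picture is of the moment at which its call begins: read the wrist's pose just before it. get_calibration takes no time and is no camera call; for the wrist camera it gives the pose at the moment of the call.
A pose or a line that the arm cannot do raises robot.IKError and nothing moves.
- robot.job_done(): hands the job in, once; it reports no verdict.
The state is a dict: "time": time; "q": joint angles; "qvel": joint speeds; "joint_torque": joint torques, N m; "tool_pos": TCP position; "tcp_rot": TCP orientation; "ft_force": force on the tool from outside, world axes, zero at the start; "torque": the same for the moment, N m; "gripper_width": finger opening in m.
Only numpy, scipy, OpenCV 4.12 (cv2) and the standard library are available. Lean on these libraries where they do the work, as an engineer would, in place of code of your own. Each camera call takes 0.05 s, during which the arm holds its last target.

## Task

Slide the blue vial rack up the ramp of the white code scanner and push it on against the sprung buffer until its rear edge drops behind the lip, so that it lies flat and caught in the scanner's nest when you let go. Square it up with the ramp first; push it, never lift it, and never press on it with more than 20 N, since the vials are loose in it. Leave the stray vial, the beaker and the bottle alone.

Things in the scene. Friction and masses are not known exactly. Their poses are not given: they have to be found in the camera images.
- rack_mid (a point): Middle of the blue rack full of vials (0.33 to 0.55 kg), 12.5 mm over its underside; y along its length, z up; the same turned half round. Frame 82 wide (x), 155 long (y), 25 mm high; vials reach 42 mm. Its end faces are the upright edges of two plates, at heights 0 to 5 and 21 to 25 mm. It starts on the worktop before the ramp, end on to it, a little askew and off line.
- dock: White low scanner fixed on the worktop with a steel ramp. Origin on the worktop, mid-width at the ramp's foot; its -y points uphill along the lane, x across, z up. The ramp rises evenly to 28 mm at y = -104 mm (15 degrees); then a level sill up to the lip. Guides 10 mm high on both sides of ramp and sill, 90 mm apart inside, flare out to 126 mm from y = 0 back to y = 34 mm. A finger that does not rise with the rack jams it.
- lip_mid (a point): Point on the scanner at the top of the sill (28 mm up), the middle of the range where the lip can be (y = -136 mm). The nest with lip and buffer is clamped by thumbscrews in slots, each time elsewhere, not measured: the lip's far face lies up to 10 mm before or beyond this point. It drops 5.5 mm to the nest's level floor (22 mm up), between side cheeks 89 mm apart, 34 mm up.
- buffer_mid (a point): Mid-range place of the buffer's rubber face, 154 mm beyond the lip's far face with which it moves, 35 mm up. The rack must press it back some 1.5 mm to clear the lip. It yields from 3 N, plus 3.6 N a mm; dead stop at 6 mm. Finger friction can hold up a rear edge that has cleared: a finger moved down a few mm while pressing takes it down. Let go too early, it is thrown back.
- stray_vial: Small vial, 12 mm across and 36 mm tall, standing behind the scanner's lane; origin under its centre. Not to be disturbed.
- beaker: Empty glass beaker, 52 mm across and 68 mm tall; origin under its centre. Not to be disturbed.
- bottle: White bottle with orange cap, 50 mm across and 88 mm tall; origin under its centre. Not to be disturbed.

How it is judged:
By the outcome, as a careful person would: the job done as asked, in the order asked, and still so for the second after the job is handed in, with the robot touching nothing.
It also fails if it takes over 54 s, if anything falls off the work surface, if the arm or the gripper's body presses on something with over 40 N, if the wrist force passes 120 N, or if a joint passes its speed limit or range.

## Working session

There is one attempt and no reset: what is moved stays moved. The work goes in short steps, each a Python script; the robot and the scene stay as the last script left them, time stands still between calls to the robot, and variables do not carry over. Pictures are saved under pics/ and viewed, and the job is handed in when it is done.

```bash
ls; mkdir -p pics
python3 - <<'E'
from plant import robot
import cv2
for n in ["side","top","wrist"]:
    c=robot.get_calibration(n); print(n,c)
    im=robot.grab_frame(n); cv2.imwrite(f"pics/{n}0.png",im)
s=robot.observe(); print(s)
E
```

```text
pics
side {'vertical_fov': 46.37704024089345, 'cx': 283.57616176591205, 'cy': 199.64408551950805, 'rvec': array([-0.03927276,  2.84886185, -1.31814081]), 'tvec': array([0.48300692, 0.0923186 , 1.03452026])}
top {'vertical_fov': 57.3225248874395, 'cx': 277.4927390271998, 'cy': 218.2929216974862, 'rvec': array([ 2.20631163, -2.17760451,  0.11417344]), 'tvec': array([-0.04723795,  0.49523412,  0.95643035])}
wrist {'vertical_fov': 65.70646984690485, 'cx': 287.5419984750722, 'cy': 209.85959849754514, 'rvec': array([-2.36281562, -1.60222302, -0.26540831]), 'tvec': array([-0.59783895, -0.04380796,  0.38144236])}
{'time': 0.15, 'q': array([ 5.57636591e+01,  5.98866771e+00,  5.53969074e+00,  8.96031163e+01,
       -7.52040096e-04,  7.75273903e+01]), 'qvel': array([ 0.00797212, -0.00680514,  0.18607406,  0.07187197,  0.00558021,
        0.00362815]), 'joint_torque': array([ 4.08821958e-03, -5.57358778e+01,  5.04004312e+01,  1.25355614e-02,
       -2.67306013e-04, -4.67653393e-06]), 'tool_pos': array([0.2223635 , 0.55710241, 0.30334531]), 'tcp_rot': array([-1.79948974e+02, -1.05164347e-02,  1.58236264e+02]), 'ft_force': array([0.64915255, 0.09261444, 0.1331376 ]), 'torque': array([-0.01108428,  0.00734215, -0.0014061 ]), 'gripper_width': 0.08544820310521811}
```

View pics/side0.png

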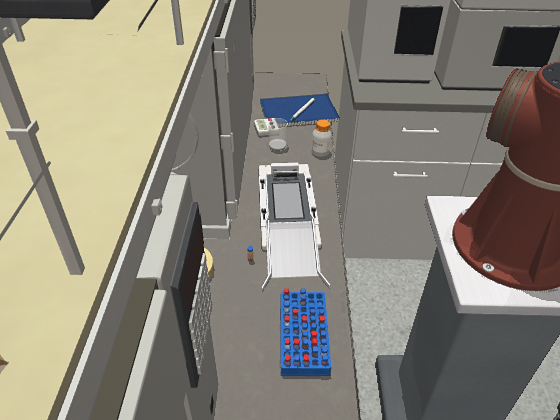

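View pics/top0.png

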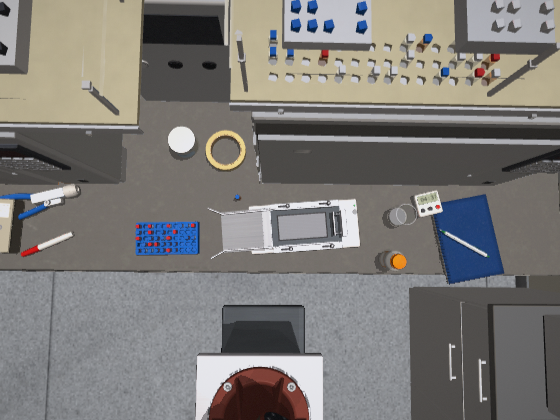

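View pics/wrist0.png

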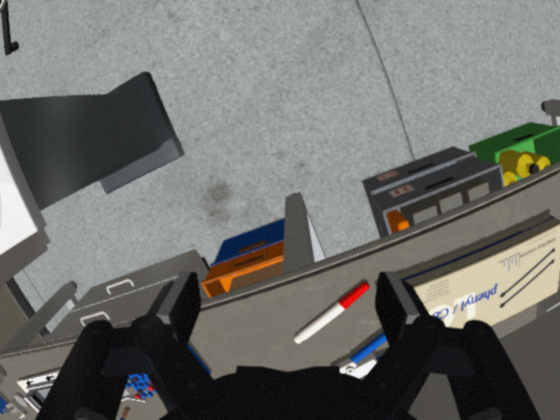

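```bash
cat > h.py <<'E'
import numpy as np, cv2
from plant import robot
def K(c,h=420):
    f=h/2/np.tan(np.radians(c['vertical_fov']/2)); return f
def ray(c,u,v,fish=False):
    f=K(c); R,_=cv2.Rodrigues(c['rvec']); x=(u-c['cx']);y=(v-c['cy'])
    if fish:
        r=np.hypot(x,y); th=r/f; d=np.array([np.sin(th)*x/max(r,1e-9),np.sin(th)*y/max(r,1e-9),np.cos(th)])
    else: d=np.array([x/f,y/f,1.])
    return -R.T@c['tvec'], R.T@d
def p2z(c,u,v,z,fish=False):
    o,d=ray(c,u,v,fish); return o+d*(z-o[2])/d[2]
def proj(c,P,fish=False):
    f=K(c); R,_=cv2.Rodrigues(c['rvec']); p=R@np.asarray(P,float)+c['tvec']
    if fish:
        rr=np.hypot(p[0],p[1]); th=np.arctan2(rr,p[2]); return c['cx']+f*th*p[0]/rr, c['cy']+f*th*p[1]/rr
    return c['cx']+f*p[0]/p[2], c['cy']+f*p[1]/p[2]
def crop(im,x0,y0,x1,y1,s,name):
    cv2.imwrite(name,cv2.resize(im[y0:y1,x0:x1],None,fx=s,fy=s,interpolation=cv2.INTER_CUBIC))
E
python3 - <<'E'
from h import *
t=cv2.imread('pics/top0.png'); s=cv2.imread('pics/side0.png')
crop(t,120,180,280,290,5,'pics/t1.png'); crop(t,200,180,360,290,5,'pics/t2.png')
crop(s,230,150,350,270,5,'pics/s1.png'); crop(s,230,260,350,380,5,'pics/s2.png')
E
```

```text
(no output)
```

View pics/t1.png

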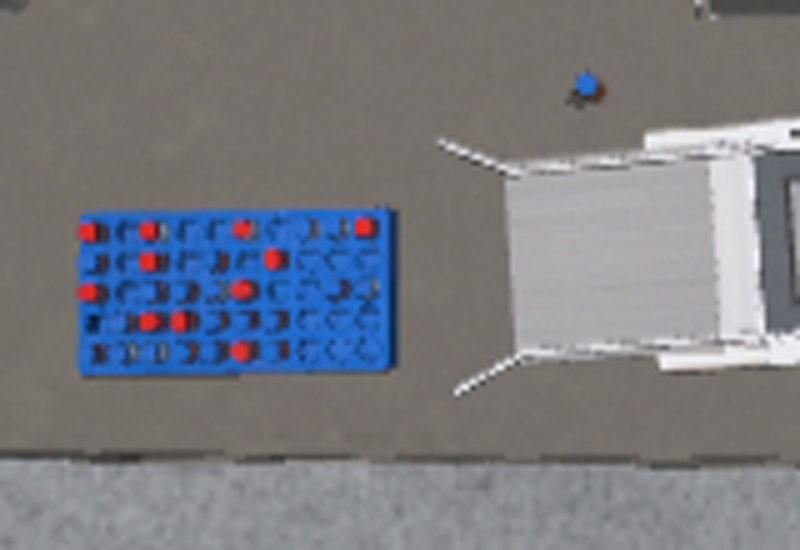

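View pics/t2.png

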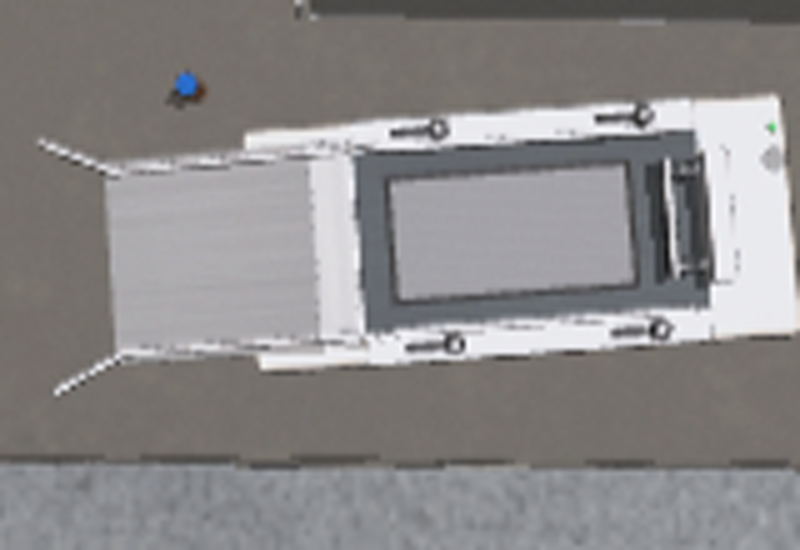

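View pics/s1.png

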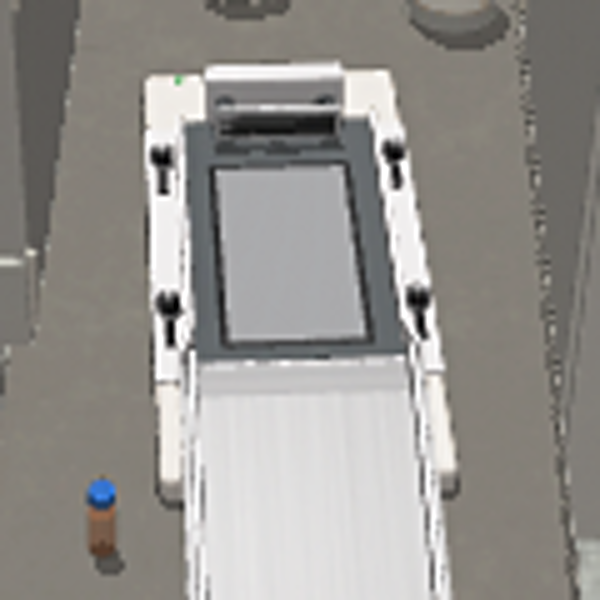

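View pics/s2.png

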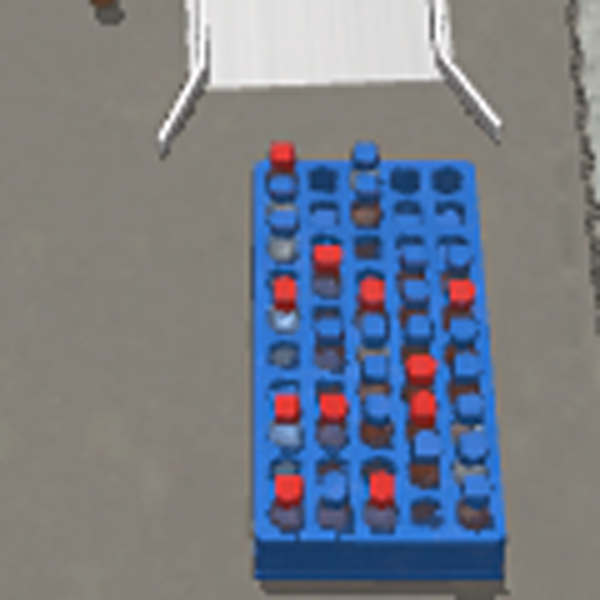

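Run:
```python
from h import *
T=robot.get_calibration('top');S=robot.get_calibration('side')
np.set_printoptions(precision=4,suppress=True)
def g(c,ox,oy,pts):
    for n,u,v,z in pts:
        print(n,p2z(c,ox+(u-2)/5,oy+(v-2)/5,z))
print('top');g(T,120,180,[('rack tl',80,211,.025),('tr',391,210,.025),('br',390,372,.025),('bl',81,374,.025)])
g(T,200,180,[('foot L',106,174,0),('foot R',118,351,0),('top L',308,160,.028),('top R',322,340,.028),('lip L',355,153,.028),('lip R',367,333,.028),('flareL',40,141,.01),('flareR',56,393,.01),('vial',186,84,.036),('ped L',625,160,.022),('ped R',635,283,.022),('bufferface L',672,160,.035),('buffR',682,275,.035)])
print('side');g(S,230,260,[('rack fl',257,162,.025),('fr',472,162,.025),('br',503,540,.025),('bl',253,540,.025),('foot L',207,87,0),('foot R',437,80,0)])
g(S,230,150,[('lip L',198,360,.028),('lip R',405,355,.028),('rt L',195,395,.028),('rt R',418,390,.028),('vial',100,550,0),('buf L',222,113,.035),('bufR',338,110,.035)])
for c in (T,S): print(-cv2.Rodrigues(c['rvec'])[0].T@c['tvec'])
```

```text
top
rack tl [0.4816 0.3149 0.025 ]
tr [0.4843 0.1598 0.025 ]
br [0.4031 0.158  0.025 ]
bl [0.4003 0.311  0.025 ]
foot L [0.5055 0.1057 0.    ]
foot R [ 0.4143  0.0973 -0.    ]
top L [0.5116 0.0008 0.028 ]
top R [ 0.4211 -0.0077  0.028 ]
lip L [ 0.5155 -0.0229  0.028 ]
lip R [ 0.4248 -0.0302  0.028 ]
flareL [0.5211 0.1386 0.01  ]
flareR [0.3927 0.1271 0.01  ]
vial [0.5482 0.0623 0.036 ]
ped L [ 0.5145 -0.1606  0.022 ]
ped R [ 0.4519 -0.1659  0.022 ]
bufferface L [ 0.5135 -0.1825  0.035 ]
buffR [ 0.4557 -0.1875  0.035 ]
side
rack fl [0.4846 0.1655 0.025 ]
fr [0.4059 0.1629 0.025 ]
br [0.4023 0.3152 0.025 ]
bl [0.4819 0.3176 0.025 ]
foot L [0.5053 0.1089 0.    ]
foot R [0.4155 0.1024 0.    ]
lip L [ 0.5143 -0.0192  0.028 ]
lip R [ 0.4268 -0.0254  0.028 ]
rt L [0.5146 0.0022 0.028 ]
rt R [ 0.4218 -0.0041  0.028 ]
vial [0.5504 0.0646 0.    ]
buf L [ 0.5102 -0.1827  0.035 ]
bufR [ 0.4555 -0.1872  0.035 ]
[ 0.4176 -0.0177  0.9938]
[0.4763 0.7392 0.734 ]
```

```bash
cat >> h.py <<'E'
from scipy.spatial.transform import Rotation as Ro
YAW=np.radians(4.75)
O=np.array([.4602,.1035,0]); 
U=np.array([np.sin(YAW),-np.cos(YAW),0]); X=np.array([np.cos(YAW),np.sin(YAW),0]); Z=np.array([0,0,1.])
def rpy(R): return list(R.as_euler('xyz',degrees=True))
E
python3 - <<'E'
from h import *
np.set_printoptions(precision=4,suppress=True)
s=robot.observe();c=robot.get_calibration('wrist')
R=Ro.from_euler('xyz',s['tcp_rot'],degrees=True)
Rc=cv2.Rodrigues(c['rvec'])[0]
print('cam in tool',R.inv().apply(-Rc.T@c['tvec']-s['tool_pos']),'axis',R.inv().apply(Rc.T[:,2]),'tip',robot.tip_reach)
for p,o in [((.372,.235,.2),(180,0,-175.25)),((.372,.235,.08),(180,0,-175.25)),((.43,.35,.1),(180,0,94.75)),((.43,.35,.1),(180,0,-85.25)),((.47,-.02,.1),(180,0,94.75)),((.47,-.02,.1),(180,0,-85.25))]:
    print(p,o,robot.ik(p,o))
E
```

```text
cam in tool [ 0.0828 -0.0014 -0.0707] axis [-0.3251 -0.0005  0.9457] tip 0.0726
(0.372, 0.235, 0.2) (180, 0, -175.25) [ 15.1516 -22.7913 -31.4277  81.3636   0.      10.4016]
(0.372, 0.235, 0.08) (180, 0, -175.25) [ 15.1516 -18.333  -40.6443  67.6887   0.      10.4016]
(0.43, 0.35, 0.1) (180, 0, 94.75) [ 25.626    1.9694 -20.0061  68.0245   0.     110.876 ]
(0.43, 0.35, 0.1) (180, 0, -85.25) [ 25.626    1.9694 -20.0061  68.0245   0.     -69.124 ]
(0.47, -0.02, 0.1) (180, 0, 94.75) [-18.4282 -13.3728 -34.3796  68.9932   0.      66.8218]
(0.47, -0.02, 0.1) (180, 0, -85.25) [ -18.4282  -13.3728  -34.3796   68.9932    0.     -113.1782]
```

Run:
```python
from h import *
np.set_printoptions(precision=4,suppress=True)
robot.move_pose([.40,.16,.27],[180,0,-175.25])
robot.set_gripper(0.04)
c=robot.get_calibration('wrist'); im=robot.grab_frame('wrist'); cv2.imwrite('pics/w1.png',im); np.save('w1.npy',c,allow_pickle=True)
s=robot.observe(); print(s['time'],s['tool_pos'],s['tcp_rot'],s['ft_force'],s['gripper_width'])
```

```text
2.3167 [0.4  0.16 0.27] [-179.9985   -0.0012 -175.2448] [-0.0028  0.0182 -0.4969] 0.03974499848783488
```

View pics/w1.png

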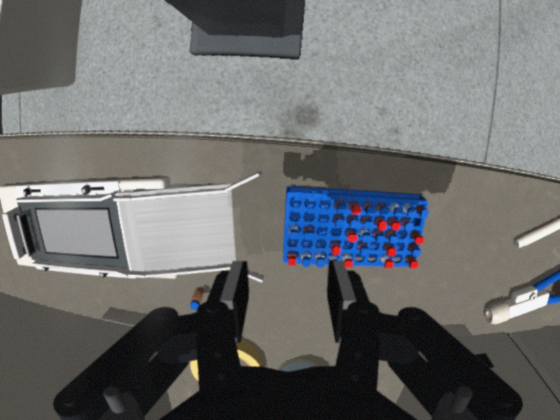

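Run:
```python
from h import *
t=cv2.imread('pics/w1.png')
crop(t,0,160,160,290,5,'pics/w1a.png'); crop(t,110,160,270,290,5,'pics/w1b.png'); crop(t,275,165,435,285,5,'pics/w1c.png')
```

```text
(no output)
```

View pics/w1a.png

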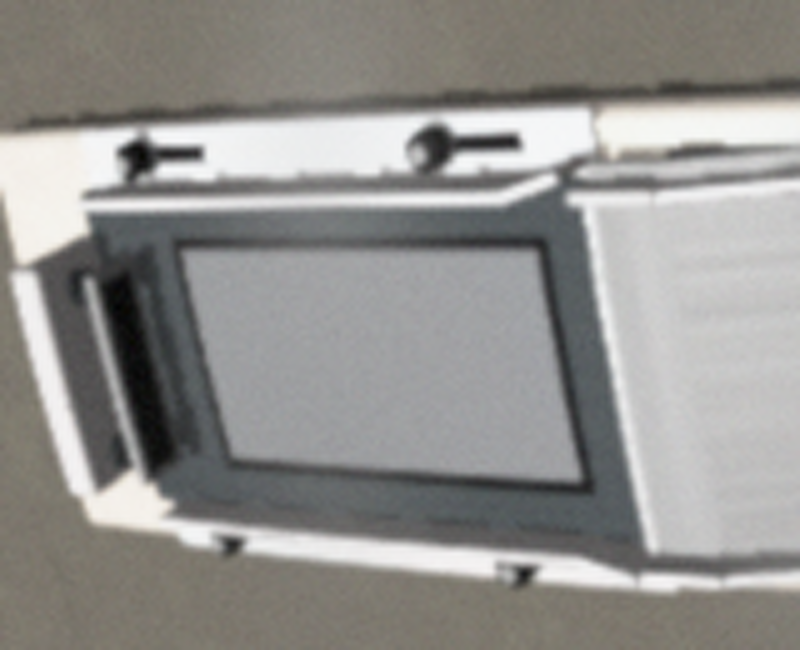

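View pics/w1b.png

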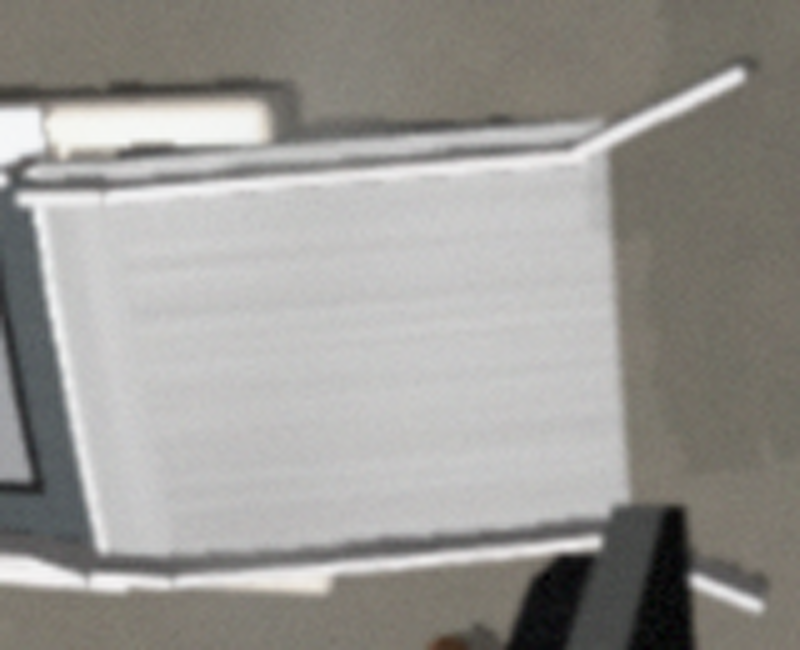

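View pics/w1c.png

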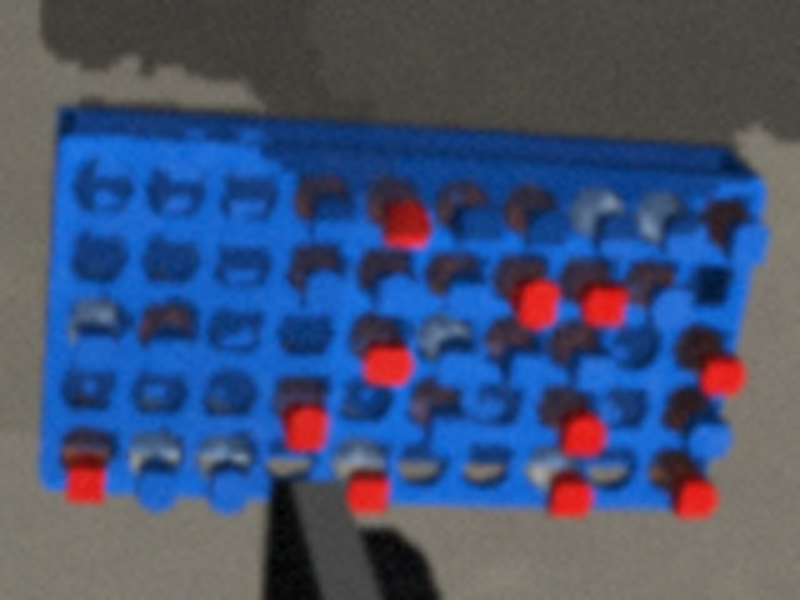

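Run:
```python
from h import *
np.set_printoptions(precision=4,suppress=True)
c=np.load('w1.npy',allow_pickle=True).item()
def D(P): d=P-O; return np.array([d@X,-(d@U),P[2]])*1000
for n,ox,oy,u,v,z in [('foot-x',110,160,608,150,0),('foot+x',110,160,630,500,0),('kink -x',110,160,575,153,.01),('flare-x',110,160,742,72,.01),('flare+x',110,160,762,606,.01),
 ('lip-x',110,160,35,205,.028),('lip+x',110,160,98,550,.028),('crestk-x',110,160,105,197,.038),('crestk+x',110,160,172,575,.038),
 ('buf-x',0,160,95,275,.045),('buf+x',0,160,148,475,.045),('vialfoot',110,160,440,645,0),
 ('rack-xf',275,165,63,136,.025),('rack-xr',275,165,763,180,.025),('rack+xf',275,165,42,488,.025),('rack+xr',275,165,735,508,.025)]:
    P=p2z(c,ox+(u-2)/5,oy+(v-2)/5,z,True); print(n,P,D(P))
T=robot.get_calibration('top')
```

```text
foot-x [0.4153 0.0974 0.    ] [-45.2227  -2.3237   0.    ]
foot+x [0.5011 0.1046 0.    ] [40.8524 -2.2745  0.    ]
kink -x [0.4136 0.0919 0.01  ] [-47.355   -7.7362  10.    ]
flare-x [0.3933 0.1267 0.01  ] [-64.7308  28.6588  10.    ]
flare+x [0.5213 0.1379 0.01  ] [63.7333 29.2712 10.    ]
lip-x [ 0.429  -0.0299  0.028 ] [ -42.1121 -130.3914   28.    ]
lip+x [ 0.5157 -0.0234  0.028 ] [  44.8001 -131.0564   28.    ]
crestk-x [ 0.4223 -0.0063  0.038 ] [ -46.818  -106.2576   38.    ]
crestk+x [0.5132 0.0013 0.038 ] [  44.3912 -106.2781   38.    ]
buf-x [ 0.4532 -0.1809  0.045 ] [ -30.5681 -282.8502   45.    ]
buf+x [ 0.5093 -0.1762  0.045 ] [  25.7384 -282.7953   45.    ]
vialfoot [0.5486 0.0559 0.    ] [ 84.1804 -54.8083   0.    ]
rack-xf [0.4059 0.1583 0.025 ] [-49.6175  59.1431  25.    ]
rack-xr [0.4018 0.3102 0.025 ] [-41.0962 210.7958  25.    ]
rack+xf [0.4859 0.1604 0.025 ] [30.3335 54.5572 25.    ]
rack+xr [0.4816 0.3232 0.025 ] [ 39.5362 217.1422  25.    ]
```

```bash
cat >> h.py <<'E'
O=O+U*0.0022
RSQ=Ro.from_euler('xyz',[180,0,-175.25],degrees=True)
def W(x,y,z): return O+X*x-U*y+Z*z   # dock coords (m) -> world
def D(P): d=np.asarray(P)-O; return np.array([d@X,-(d@U),d[2]])
def ob(msg=''):
    s=robot.observe(); print(msg,'t',round(s['time'],2),'D',np.round(D(s['tool_pos'])*1000,1),'F',np.round([s['ft_force']@X,s['ft_force']@U,s['ft_force'][2]],2)); return s
E
python3 - <<'E'
from h import *
R=rpy(RSQ); yc=.139
def P(xf,z): return W(xf-.011,yc,z)   # contact face at xf
robot.move_pose(P(-.072,.13),R)
robot.line_to(P(-.072,.0776),vel=.12)
ob('down')
r=robot.line_to(P(-.072,.055),vel=.03,guard=4); s=ob(f'touch {r}')
zt=s['tool_pos'][2]
robot.line_to(P(-.072,zt+.004),vel=.03); ob()
c=robot.get_calibration('wrist'); cv2.imwrite('pics/w2.png',robot.grab_frame('wrist'))
cv2.imwrite('pics/s2f.png',robot.grab_frame('side')[200:420,200:420].repeat(3,0).repeat(3,1)[:600])
E
```

```text
down t 3.59 D [-82.2 138.8  78.6] F [-0.56 -0.56  0.4 ]
touch True t 4.0 D [-82.3 139.2  71.1] F [-3.28  0.59  8.99]
 t 4.31 D [-82.9 139.   75.2] F [ 0.31  0.31 -0.35]
```

View pics/s2f.png

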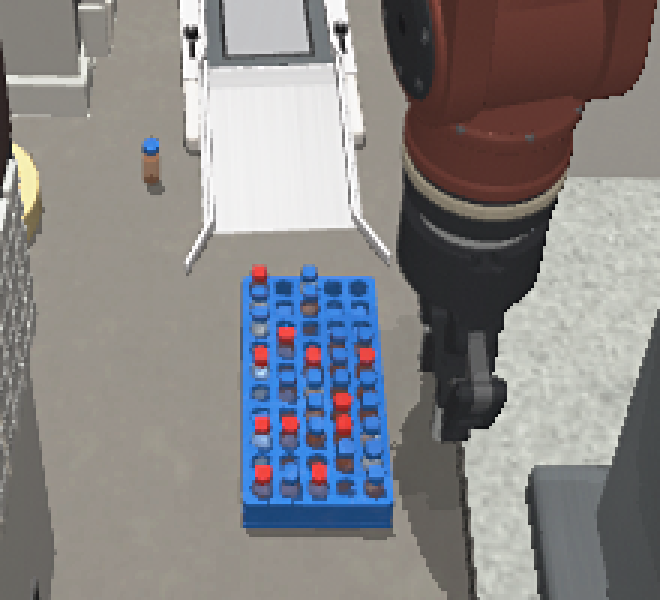

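View pics/w2.png

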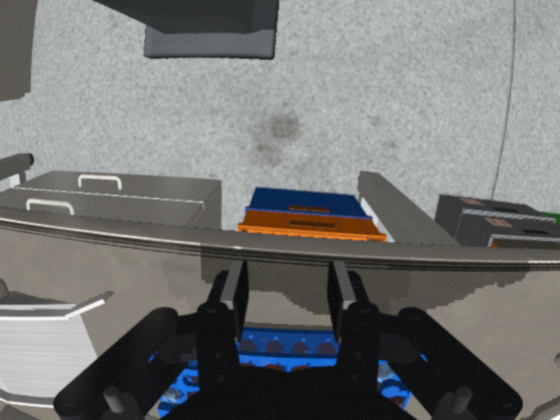

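```bash
cat >> h.py <<'E'
TIP=.0715
E
python3 - <<'E'
from h import *
yc=.139; z=TIP+.004
def P(xf): return W(xf-.011,yc,z)
robot.line_to(P(-.055),vel=.06)
ob()
for x in (-.049,-.045,-.041):
    r=robot.line_to(P(x),vel=.03,guard=8); ob(f'{x} {r}')
robot.line_to(P(-.075),vel=.08); robot.line_to(W(-.086,yc,.15),vel=.15)
cv2.imwrite('pics/t3f.png',robot.grab_frame('top')); cv2.imwrite('pics/s3f.png',robot.grab_frame('side'))
t=cv2.imread('pics/t3f.png'); s=cv2.imread('pics/s3f.png')
crop(t,120,180,280,290,5,'pics/t3.png'); crop(s,240,250,360,370,5,'pics/s3.png')
E
```

```text
t 4.84 D [-66.1 138.9  75.3] F [-0.95  0.74  0.28]
-0.049 False t 5.19 D [-59.9 139.   75.5] F [-0.21  0.22 -0.47]
-0.045 False t 5.47 D [-55.9 139.   75.4] F [0.12 0.1  0.16]
-0.041 False t 5.76 D [-51.7 139.   75.5] F [ 0.26 -0.24 -0.06]
```

View pics/t3.png

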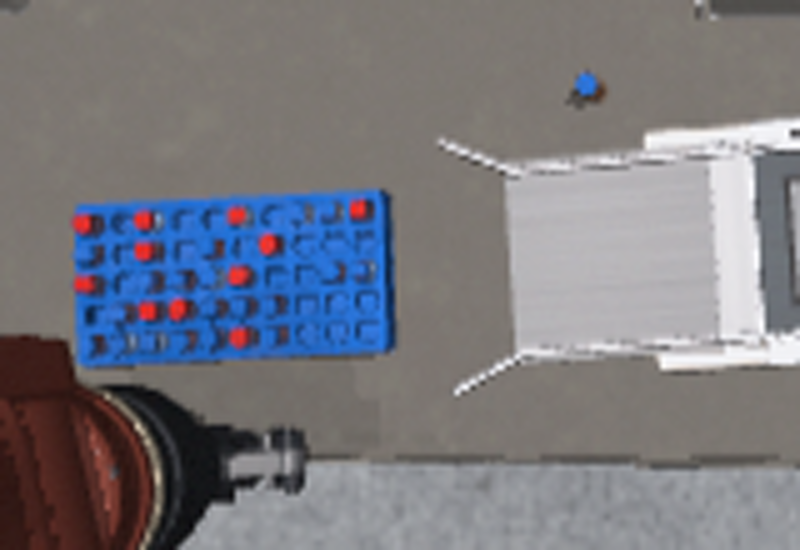

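View pics/s3.png

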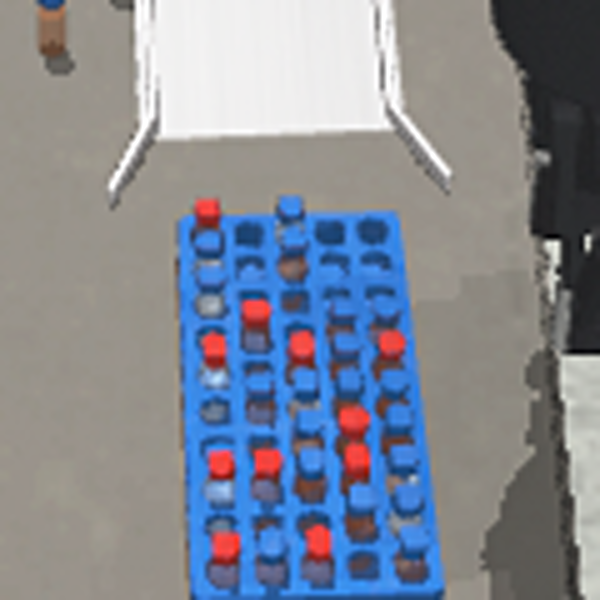

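Run:
```python
from h import *
T=robot.get_calibration('top');S=robot.get_calibration('side')
for n,u,v in [('+xr',76,207),('+xf',385,190),('-xf',389,348),('-xr',81,366)]:
    print(n,np.round(D(p2z(T,120+(u-2)/5,180+(v-2)/5,.025))*1000,1))
for n,u,v in [('+xf',180,215),('-xf',399,212),('-xr',441,594),('+xr',191,597)]:
    print(n,np.round(D(p2z(S,240+(u-2)/5,250+(v-2)/5,.025))*1000,1))
R=Ro.from_euler('xyz',[180,0,94.75],degrees=True)
s=robot.observe();print(s['time'],s['q'])
for y in (.26,.1,0,-.05,-.13):
  for th in (0,15):
    Rt=Ro.from_rotvec(np.radians(th)*np.cross(U,Z))*R
    print(y,th,robot.ik(W(0,y+.011,.1),rpy(Rt)))
```

```text
+xr [ 41. 213.  25.]
+xf [38.9 58.8 25. ]
-xf [-40.4  61.1  25. ]
-xr [-38.5 213.8  25. ]
+xf [39.4 62.8 25. ]
-xf [-40.8  65.5  25. ]
-xr [-36.2 219.2  25. ]
+xr [ 43.3 216.   25. ]
7.0833 [ 1.51601763e+01 -2.34416521e+01 -3.72828286e+01  7.62361298e+01
 -4.50267552e-04  1.04189412e+01]
0.26 0 [ 27.25394513   5.36227759 -16.47462329  68.16309912   0.
 112.50394513]
0.26 15 [ 32.61065367  14.78941326  -6.96525809  75.38268628 -13.22752136
 118.68926867]
0.1 0 [ 10.09028083  -8.03284828 -29.67097674  68.36187154   0.
  95.34028083]
0.1 15 [ 16.94348586  -1.88652959 -24.74381377  70.38188831 -14.65392743
 102.61009203]
0 0 [ -2.17164273 -12.87341254 -33.95230172  68.92111082   0.
  83.07835727]
0 15 [  5.23332582  -9.89398809 -32.20069157  67.82280153 -14.99945377
  90.50037486]
-0.05 0 [ -8.41307147 -13.88733429 -34.81704249  69.0702918    0.
  76.83692853]
-0.05 15 [ -0.95829957 -12.80379384 -34.74961831  66.52753173 -14.92388383
  84.09173388]
-0.13 0 [-18.09203462 -13.34770486 -34.35817765  68.9895272    0.
  67.15796538]
-0.13 15 [-10.91996183 -15.44600167 -37.01417068  64.29244198 -14.43015619
  73.80578058]
```

```bash
cat >> h.py <<'E'
RP=Ro.from_euler('xyz',[180,0,94.75],degrees=True)
def tool(y,z,tf,tip_h,x=0.):
    """finger front face: fingertip at height tip_h over rear edge (y,z dock), finger pitch tf deg"""
    Rt=Ro.from_rotvec(np.radians(tf)*np.cross(U,Z))*RP
    n=Rt.apply([0,0,-1.])
    F=W(x,y,z)+n*tip_h
    return F-Rt.apply([-.011,0,TIP]), rpy(Rt)
def prof(y):
    """rear edge y (m) -> rear z, rack pitch deg"""
    L=.155
    if y>=.155: return 0,0.
    if y>.048:
        from scipy.optimize import brentq
        f=lambda th: L*np.sin(th)-max(0,(L*np.cos(th)-y))*28/104
        return 0,np.degrees(brentq(f,0,.3)) if f(0)<0 else 0.
    if y>0: return 0,np.degrees(np.arctan2(.028,y+.104))
    return .028*(-y/.104),15.06
E
python3 - <<'E'
from h import *
p,r=tool(.255,0,0,.008)
robot.move_pose(p+[0,0,.10],r)
robot.line_to(p,vel=.15)
ob('behind')
ok=False
for y in np.arange(.235,.149,-.015):
    z,th=prof(y); p,r=tool(y,z,th/2,.008)
    g=robot.line_to(p,vel=.05,rotation=r,guard=8); s=ob(f'{y:.3f} {g}')
    if g: break
cv2.imwrite('pics/w4.png',robot.grab_frame('wrist')); cv2.imwrite('pics/s4.png',robot.grab_frame('side')[180:380,200:400].repeat(3,0).repeat(3,1))
cv2.imwrite('pics/t4f.png',robot.grab_frame('top'))
E
```

```text
behind t 9.46 D [  0.5 266.2  80.4] F [0.11 0.31 0.58]
0.235 False t 10.01 D [1.000e-01 2.458e+02 7.960e+01] F [-0.05 -0.22 -0.39]
0.220 False t 10.46 D [1.000e-01 2.307e+02 7.950e+01] F [ 0.65 -0.57  0.26]
0.205 False t 10.91 D [1.000e-01 2.156e+02 7.950e+01] F [ 0.97 -0.44  0.  ]
0.190 False t 11.36 D [  0.  200.5  79.5] F [ 0.26 -0.05 -0.01]
0.175 False t 11.81 D [1.000e-01 1.855e+02 7.950e+01] F [-0.53 -0.1  -0.31]
0.160 False t 12.26 D [  0.  170.5  79.5] F [-0.01  0.42  0.68]
```

View pics/w4.png

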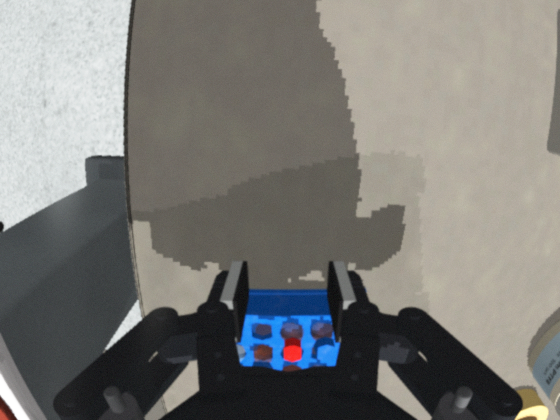

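View pics/s4.png

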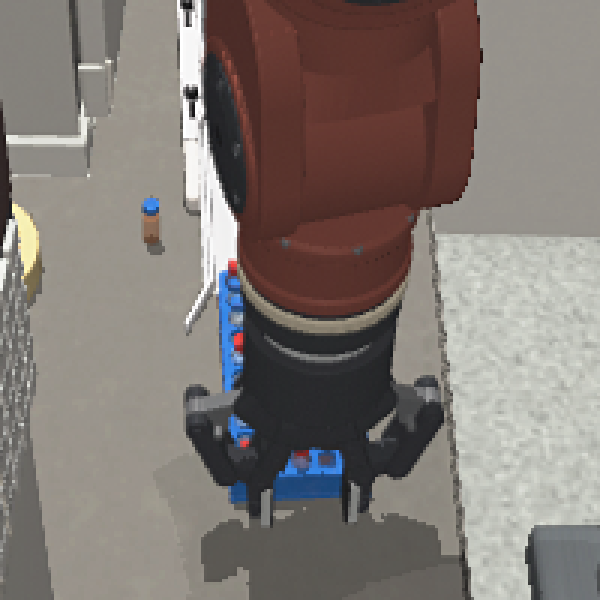

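Run:
```python
from h import *
c=robot.get_calibration('wrist')
im=cv2.imread('pics/w4.png'); crop(im,200,240,380,375,4,'pics/w4c.png')
for u,v,z in [(290,290,0),(290,315,.025),(250,290,0),(330,290,0),(250,316,.025),(330,316,.025)]:
    print(u,v,z,np.round(D(p2z(c,u,v,z,True))*1000,1))
for x,y,z in [(.027,.16,.025),(-.027,.16,.025),(.027,.16,.008),(-.027,.16,.008)]: print(np.round(proj(c,W(x,y,z),True),0))
T=robot.get_calibration('top'); t=cv2.imread('pics/t4f.png'); crop(t,130,180,290,290,5,'pics/t4.png')
```

```text
290 290 0 [  1.7 155.    0. ]
290 315 0.025 [  1.5 156.8  25. ]
250 290 0 [-20.2 154.8   0. ]
330 290 0 [ 23.7 154.7   0. ]
250 316 0.025 [-17.7 155.9  25. ]
330 316 0.025 [ 20.8 155.9  25. ]
[343. 309.]
[230. 309.]
[339. 290.]
[235. 290.]
```

View pics/t4.png

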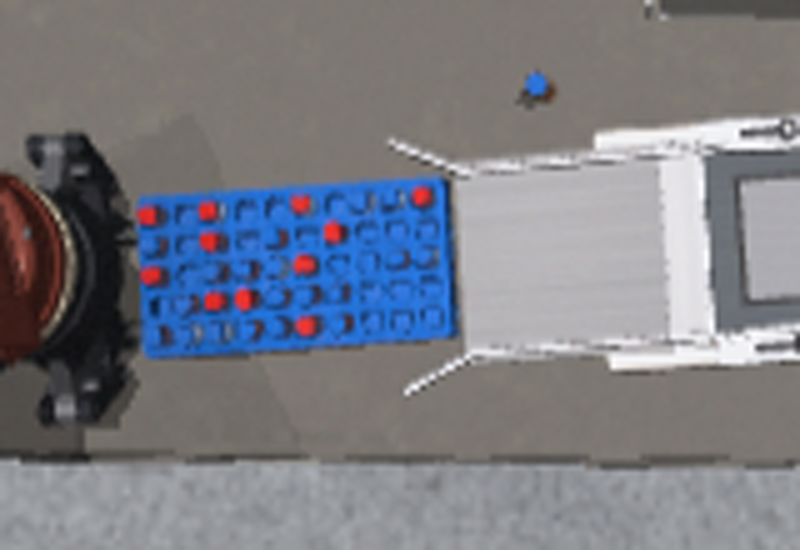

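View pics/w4c.png

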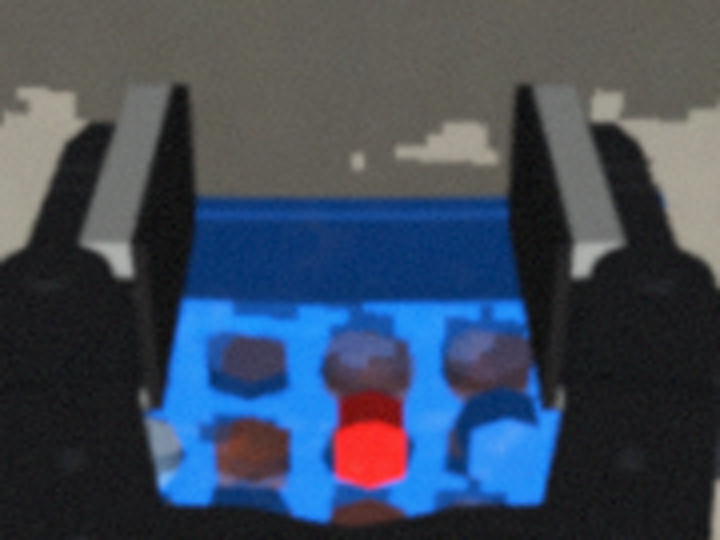

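Run:
```python
from h import *
T=robot.get_calibration('top')
for n,u,v in [('+xr',137,198),('+xf',442,178),('-xf',450,337),('-xr',146,356)]:
    print(n,np.round(D(p2z(T,130+(u-2)/5,180+(v-2)/5,.025))*1000,1))
```

```text
+xr [ 41.7 157.7  25. ]
+xf [41.3  4.8 25. ]
-xf [-38.8   5.5  25. ]
-xr [-37.6 156.9  25. ]
```

Run:
```python
from h import *
for y in np.append(np.arange(.145,.0,-.012),0.):
    z,th=prof(y-.003); p,r=tool(y,z,th/2,.008)
    g=robot.line_to(p,vel=.05,rotation=r,guard=9); s=ob(f'{y:.3f} th{th:.1f} {g}')
    if g: break
c=robot.get_calibration('wrist');im=robot.grab_frame('wrist'); crop(im,180,230,400,395,3.6,'pics/w5.png'); np.save('w5.npy',c,allow_pickle=True)
t=robot.grab_frame('top');crop(t,130,180,290,290,5,'pics/t5.png')
```

```text
0.145 th1.3 False t 12.84 D [  0.  156.4  79.4] F [-0.59 -0.5  -0.57]
0.133 th2.5 False t 13.22 D [  0.  145.3  79.2] F [-0.86 -0.66 -0.06]
0.121 th3.7 False t 13.59 D [  0.  134.1  79.1] F [-1.18 -0.25 -0.36]
0.109 th4.8 False t 13.97 D [  0.  122.9  79. ] F [-0.03  1.09 -0.18]
0.097 th6.0 False t 14.34 D [  0.  111.7  78.8] F [-0.57 -0.19  0.  ]
0.085 th7.2 False t 14.72 D [  0.  100.5  78.7] F [-0.31 -0.43  0.26]
0.073 th8.3 False t 15.09 D [ 0.  89.3 78.5] F [0.41 0.24 0.09]
0.061 th9.5 False t 15.47 D [-0.  78.1 78.3] F [ 0.08 -0.82  0.63]
0.049 th10.6 False t 15.84 D [ 0.  66.8 78.2] F [0.51 0.23 0.09]
0.037 th11.5 False t 16.22 D [ 0.  55.4 78. ] F [ 0.16 -0.02  0.07]
0.025 th12.5 False t 16.59 D [ 0.  44.1 77.8] F [0.55 0.19 1.36]
0.013 th13.8 False t 16.97 D [ 0.  33.  77.6] F [-0.55  0.02  0.21]
0.001 th15.1 False t 17.34 D [ 0.1 22.  78. ] F [ 0.65 -1.07  0.88]
0.000 th15.1 False t 17.59 D [ 0.1 21.3 78.2] F [ 0.4  -2.68 -0.05]
```

View pics/w5.png

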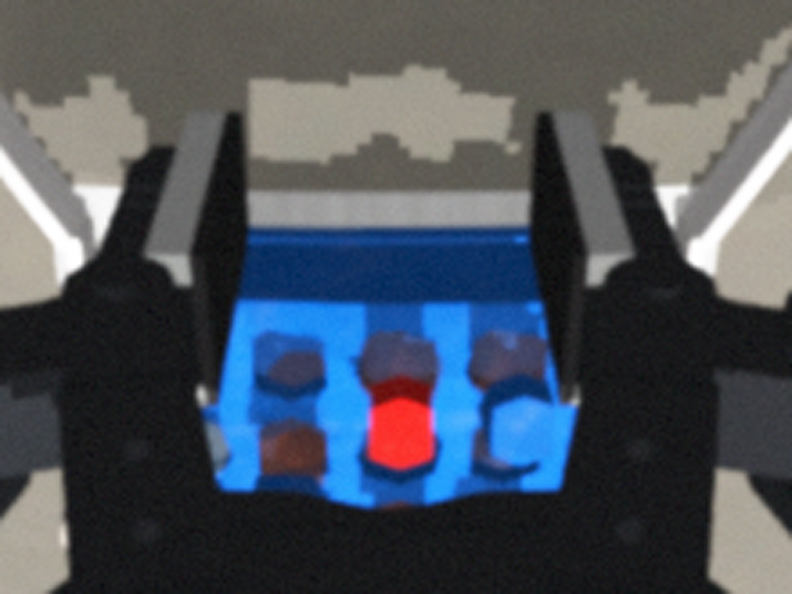

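View pics/t5.png

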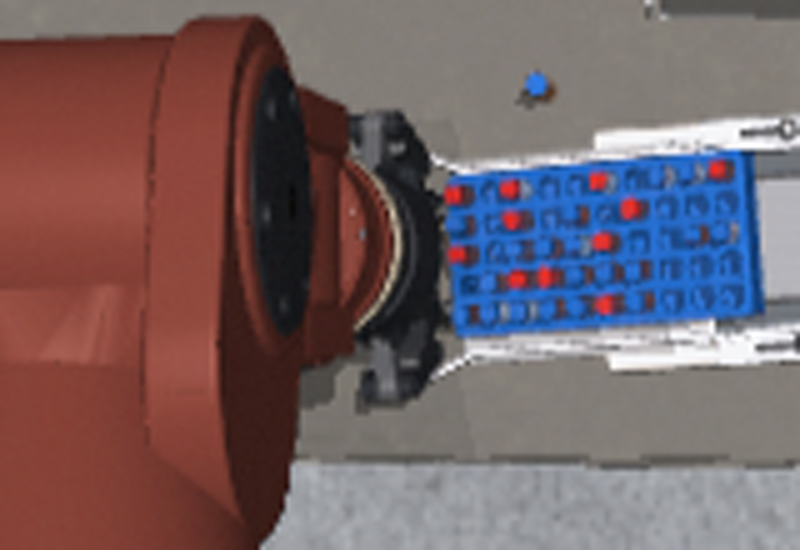

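Run:
```python
from h import *
c=np.load('w5.npy',allow_pickle=True).item()
for u,v,z in [(380,190,0),(380,230,.002),(250,302,.026),(540,302,.026)]:
    print(np.round(D(p2z(c,180+(u-1)/3.6,230+(v-1)/3.6,z,True))*1000,1))
```

```text
[-0.8 -0.6  0. ]
[-0.8 -7.   2. ]
[-17.9   0.9  26. ]
[20.6  0.9 26. ]
```

Run:
```python
from h import *
for y in (-.008,-.016,-.024,-.03):
    z,th=prof(y-.007); p,r=tool(y,z,7.5,.006)
    g=robot.line_to(p,vel=.04,rotation=r,guard=9); s=ob(f'{y:.3f} z{z:.4f} {g}')
    if g: break
c=robot.get_calibration('wrist');im=robot.grab_frame('wrist'); crop(im,180,230,400,395,3.6,'pics/w6.png'); np.save('w6.npy',c,allow_pickle=True)
t=robot.grab_frame('side');crop(t,200,130,360,270,4.2,'pics/s6.png')
```

```text
-0.008 z0.0040 False t 18.05 D [ 0.3 13.1 79.8] F [ 0.14 -4.17  2.52]
-0.016 z0.0062 False t 18.41 D [ 0.1  4.9 81.7] F [ 0.98 -3.06  1.3 ]
-0.024 z0.0083 False t 18.77 D [-0.1 -3.1 83.6] F [ 0.67 -1.66  0.57]
-0.030 z0.0100 False t 19.07 D [-0.1 -9.  85.2] F [-1.09 -1.81  0.88]
```

View pics/w6.png

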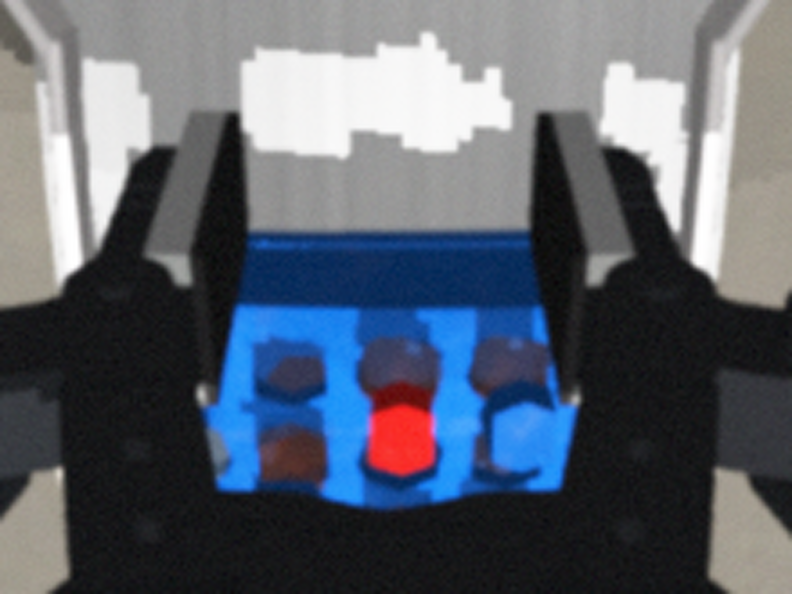

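View pics/s6.png

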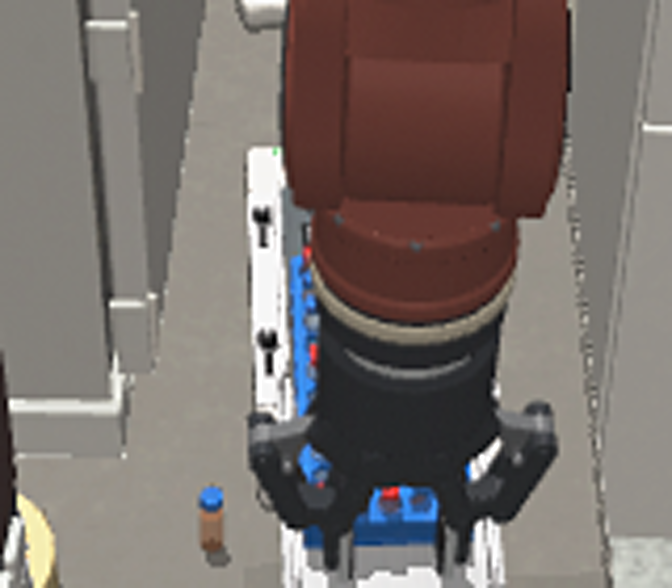

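Run:
```python
from h import *
ims=[]
for y in (-.035,-.040,-.045):
    z,th=prof(y-.007); p,r=tool(y,z,7.5,.006)
    g=robot.line_to(p,vel=.035,rotation=r,guard=9); s=ob(f'{y:.3f} z{z:.4f} {g}')
    ims.append(robot.grab_frame('wrist')[270:370,230:350])
    if g: break
cv2.imwrite('pics/w7.png',cv2.resize(np.hstack(ims),None,fx=2.2,fy=2.2))
```

```text
-0.035 z0.0113 False t 19.48 D [ -0.1 -14.   86.6] F [-0.78 -3.4   0.3 ]
-0.040 z0.0127 False t 19.82 D [ -0.  -19.   88.1] F [-1.08 -3.76  1.25]
-0.045 z0.0140 False t 20.18 D [  0.  -24.   89.4] F [-0.87 -3.76  1.31]
```

View pics/w7.png

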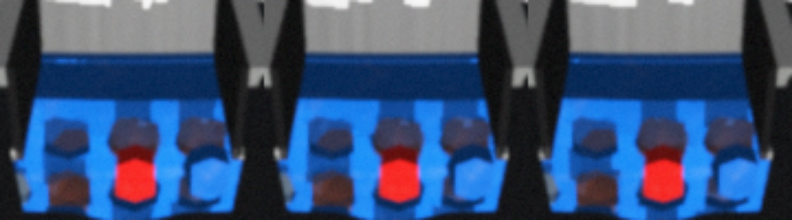

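Run:
```python
from h import *
ims=[]
for y,h in ((-.050,.008),(-.055,.010),(-.060,.012)):
    z,th=prof(y-.007); p,r=tool(y,z,7.5,h)
    g=robot.line_to(p,vel=.035,rotation=r,guard=9); s=ob(f'{y:.3f} z{z:.4f} {g}')
    ims.append(robot.grab_frame('wrist')[270:370,230:350])
    if g: break
cv2.imwrite('pics/w8.png',cv2.resize(np.hstack(ims),None,fx=2.2,fy=2.2))
```

```text
-0.050 z0.0153 False t 20.54 D [  0.  -29.1  92.7] F [-0.66 -0.9  -0.16]
-0.055 z0.0167 False t 20.91 D [  0.1 -33.8  96.2] F [ 0.32  0.04 -0.02]
-0.060 z0.0180 False t 21.27 D [  0.1 -38.5  99.6] F [-0.14  0.06  0.54]
```

View pics/w8.png

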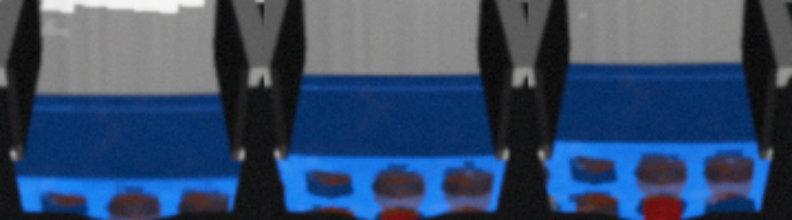

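Run:
```python
from h import *
from scipy.optimize import fsolve
c=robot.get_calibration('wrist')
for th in (0,-4,8):
    t=np.radians(th)
    f=lambda q:[proj(c,W(.0,q[0],q[1]),True)[1]-299.5, proj(c,W(0,q[0]+.025*np.sin(t),q[1]+.025*np.cos(t)),True)[1]-335]
    print(th,np.round(fsolve(f,[-.06,.03])*1000,1))
ob()
cv2.imwrite('pics/s8.png',cv2.resize(robot.grab_frame('side')[130:270,200:360],None,fx=4.2,fy=4.2,interpolation=2))
cv2.imwrite('pics/t8.png',cv2.resize(robot.grab_frame('top')[170:280,200:360],None,fx=5,fy=5,interpolation=2))
```

```text
0 [-63.7  31.5]
-4 [-70.6  24. ]
8 [-48.4  48.4]
 t 21.32 D [  0.2 -38.4  99.6] F [-0.32 -0.42 -0.12]
```

View pics/s8.png

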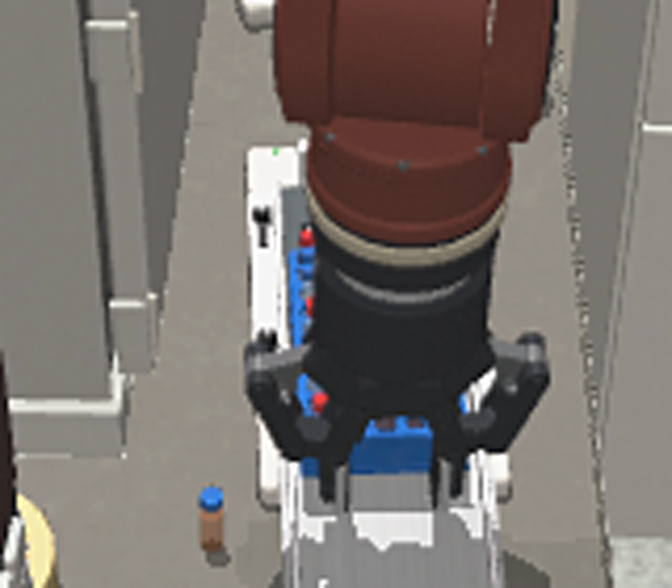

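View pics/t8.png

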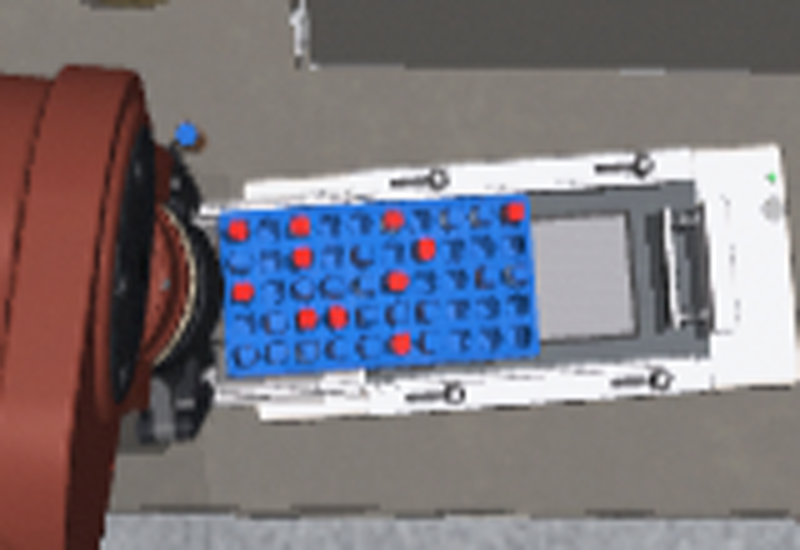

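Run:
```python
from h import *
p,r=tool(-.050,.030,7.5,.0); robot.line_to(p,vel=.05)
p,r=tool(-.050,.039,0,.0); robot.line_to(p,vel=.05,rotation=r); ob('set')
ims=[]
for y in (-.06,-.075,-.09,-.105):
    p,r=tool(y,.039,0,.0)
    g=robot.line_to(p,vel=.05,guard=8); s=ob(f'{y:.3f} {g}')
    ims.append(robot.grab_frame('wrist')[270:370,230:350])
    if g: break
cv2.imwrite('pics/w9.png',cv2.resize(np.hstack(ims),None,fx=1.65,fy=1.65))
im=robot.grab_frame('wrist'); crop(im,180,230,400,395,3.6,'pics/w9b.png')
```

```text
set t 22.18 D [  0.  -39.4 110.4] F [-0.55  0.47 -0.38]
-0.060 False t 22.53 D [-1.000e-01 -4.910e+01  1.103e+02] F [0.61 0.54 0.04]
-0.075 False t 23.03 D [ 1.000e-01 -6.450e+01  1.106e+02] F [ 0.35  0.34 -1.01]
-0.090 False t 23.53 D [ 1.000e-01 -7.950e+01  1.106e+02] F [ 0.02 -0.82  0.49]
-0.105 False t 24.03 D [ 1.000e-01 -9.440e+01  1.106e+02] F [-0.12 -0.5  -0.17]
```

View pics/w9.png

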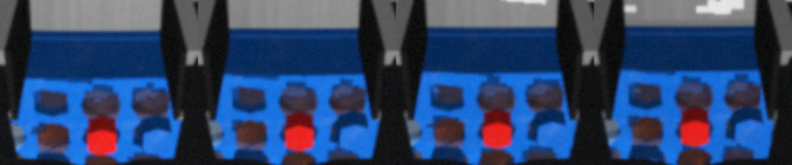

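View pics/w9b.png

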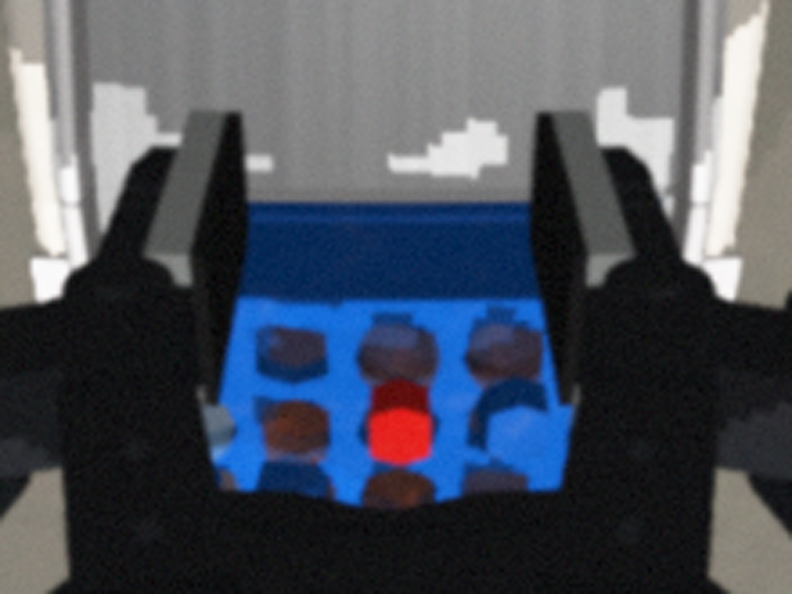

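Run:
```python
from h import *
def F(): return np.mean([robot.observe()['ft_force'] for _ in range(1)],axis=0)@U
p,r=tool(-.117,.039,0,0); g=robot.line_to(p,vel=.03,guard=7); ob(f'-.117 {g}')
y=-.117
while y>-.132:
    y-=.0015
    p,r=tool(y,.039,0,0); g=robot.line_to(p,vel=.015,guard=6); s=ob(f'{y:.4f} {g}')
    if s['ft_force']@U<-5 or g: break
im=robot.grab_frame('wrist'); crop(im,180,230,400,395,3.6,'pics/w10.png')
```

```text
-.117 False t 24.68 D [ 1.000e-01 -1.063e+02  1.106e+02] F [-0.33  0.75 -0.26]
-0.1185 False t 24.93 D [   0.  -107.5  110.5] F [ 0.23 -0.29  1.2 ]
-0.1200 False t 25.18 D [   0.  -108.9  110.5] F [ 0.04 -2.04  0.71]
-0.1215 False t 25.43 D [  -0.  -110.6  110.5] F [ 0.2  -2.48  0.56]
-0.1230 False t 25.68 D [  -0.  -112.2  110.5] F [ 0.97 -1.17 -0.72]
-0.1245 False t 25.93 D [-1.000e-01 -1.137e+02  1.105e+02] F [-0.81 -1.11 -0.14]
-0.1260 False t 26.18 D [-1.000e-01 -1.150e+02  1.104e+02] F [-0.13 -1.35 -0.08]
-0.1275 False t 26.43 D [-1.000e-01 -1.161e+02  1.104e+02] F [-0.97 -5.33 -0.07]
```

View pics/w10.png

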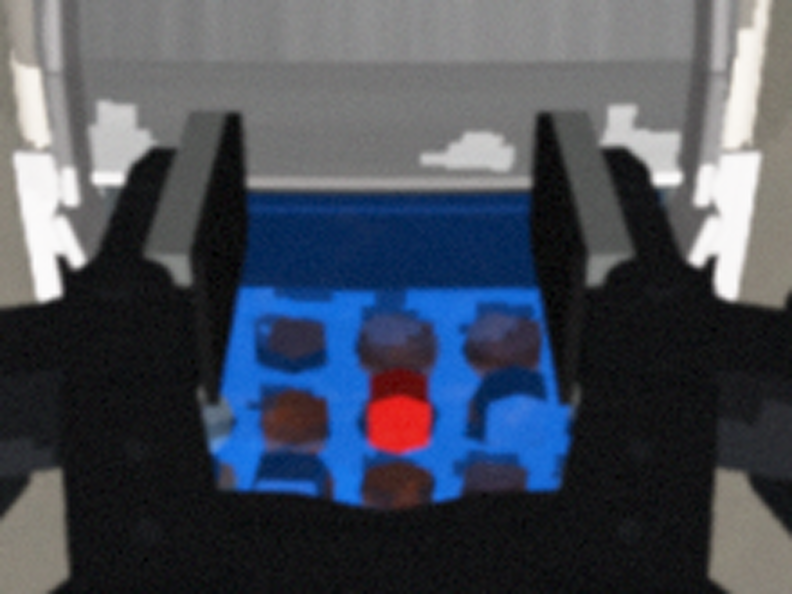

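Run:
```python
from h import *
y=-.1275; ims=[]
while y>-.134:
    y-=.0007
    p,r=tool(y,.039,0,0); g=robot.line_to(p,vel=.012,guard=5); s=ob(f'{y:.4f} {g}')
    if s['ft_force']@U<-10.2: break
im=robot.grab_frame('wrist'); crop(im,180,230,400,395,3.6,'pics/w11.png')
```

```text
-0.1282 False t 26.73 D [-1.000e-01 -1.164e+02  1.104e+02] F [-0.   -6.74  1.25]
-0.1289 False t 26.98 D [  -0.2 -116.8  110.3] F [ 0.29 -8.05 -0.26]
-0.1296 False t 27.23 D [  -0.4 -117.3  110. ] F [  0.42 -10.07  -1.89]
-0.1303 False t 27.48 D [  -0.4 -117.7  109.9] F [  0.95 -11.12  -1.59]
```

View pics/w11.png

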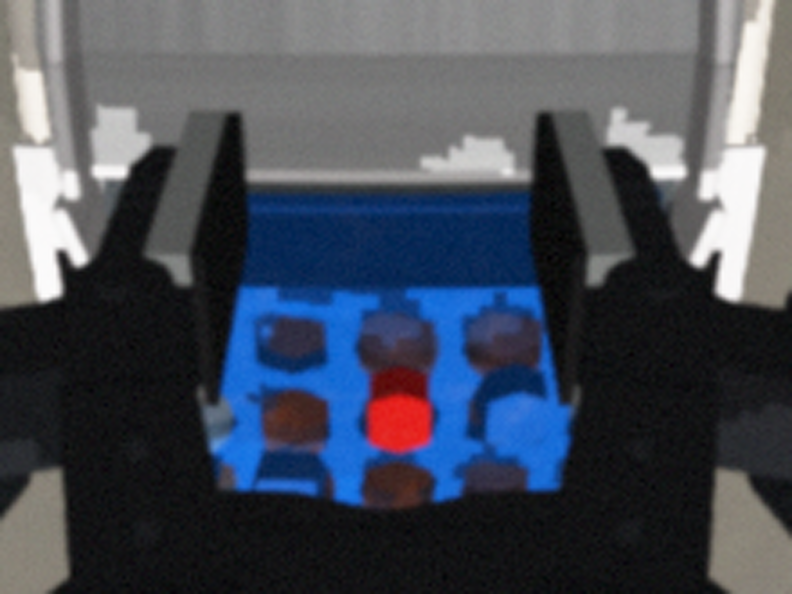

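Run:
```python
from h import *
ims=[]
for z in (.0375,.036,.0345,.033):
    p,r=tool(-.1303,z,0,0); g=robot.line_to(p,vel=.015,guard=8); s=ob(f'{z:.4f} {g}')
    ims.append(robot.grab_frame('wrist')[270:370,230:350])
    if g: break
cv2.imwrite('pics/w12.png',cv2.resize(np.hstack(ims),None,fx=1.65,fy=1.65))
im=robot.grab_frame('wrist'); crop(im,180,230,400,395,3.6,'pics/w12b.png'); np.save('w12.npy',robot.get_calibration('wrist'),allow_pickle=True)
```

```text
0.0375 False t 27.78 D [  -0.5 -117.6  108.3] F [  0.5  -11.38  -1.73]
0.0360 False t 28.08 D [  -0.5 -117.6  106.8] F [  1.33 -12.14  -1.48]
0.0345 False t 28.38 D [  -0.5 -117.5  105.3] F [ -0.13 -12.56  -1.66]
0.0330 False t 28.68 D [  -0.2 -117.6  104.4] F [ -0.89 -13.58   2.8 ]
```

View pics/w12.png

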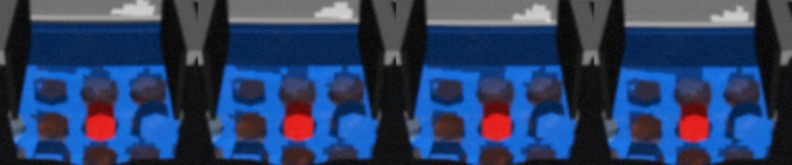

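View pics/w12b.png

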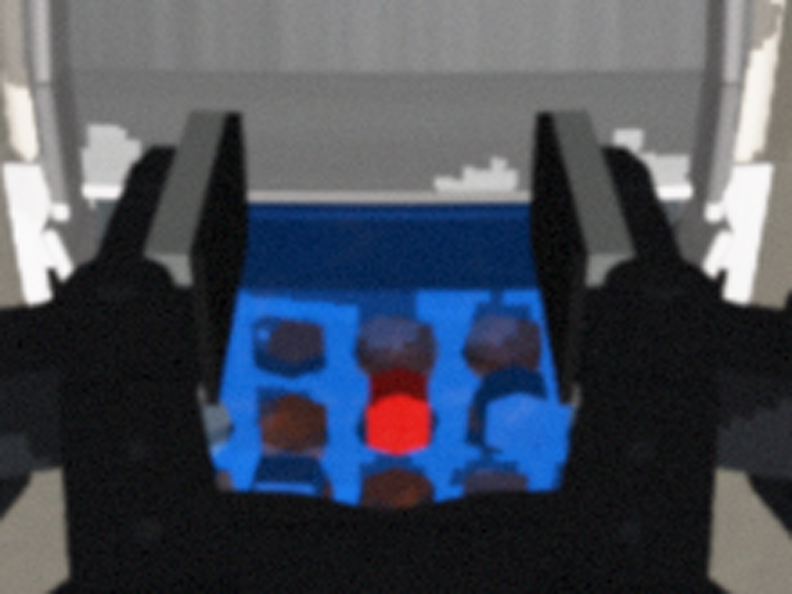

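Run:
```python
from h import *
p,r=tool(-.1299,.0323,0,0); g=robot.line_to(p,vel=.012,guard=5); s=ob(f'{g}')
robot.pause(.1); ob()
from scipy.optimize import fsolve
c=robot.get_calibration('wrist'); im=robot.grab_frame('wrist'); crop(im,180,230,400,395,3.6,'pics/w13.png')
print(p2z(c,290,310,.047,True))
print(D(p2z(c,290,230+290/3.6,.047,True)),D(p2z(c,290,230+290/3.6,.053,True)),D(p2z(c,290,230+203/3.6,.028,True)))
```

```text
False t 29.03 D [-1.000e-01 -1.175e+02  1.041e+02] F [ -1.31 -11.65   5.07]
 t 29.13 D [-1.000e-01 -1.175e+02  1.041e+02] F [ -1.01 -11.84   5.02]
[ 0.47267338 -0.02832724  0.047     ]
[ 0.00151604 -0.13054584  0.047     ] [ 0.00145201 -0.12610016  0.053     ] [ 0.00163207 -0.12855034  0.028     ]
```

View pics/w13.png

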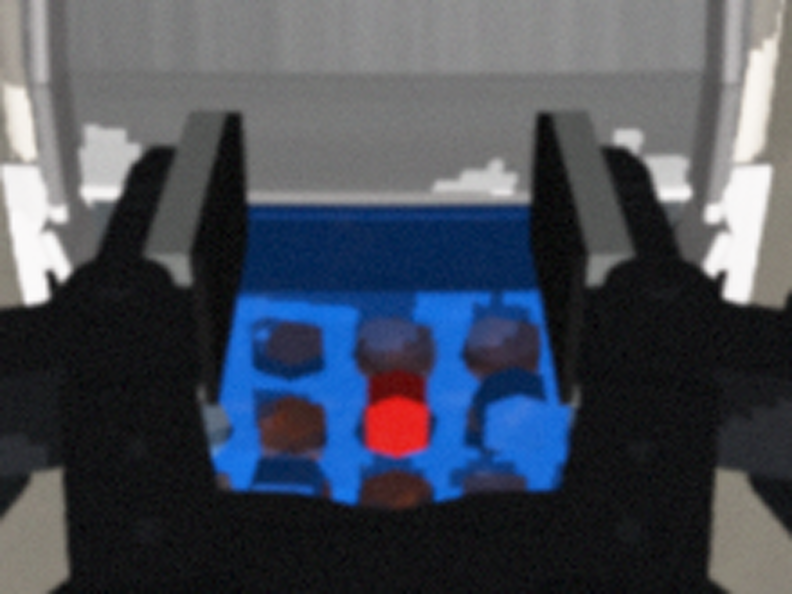

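Run:
```python
from h import *
for y in (-.1275,-.125,-.121):
    p,r=tool(y,.0323,0,0); robot.line_to(p,vel=.012); ob(f'{y}')
im1=robot.grab_frame('wrist')
p,r=tool(-.09,.035,0,0); robot.line_to(p,vel=.06); ob()
im=robot.grab_frame('wrist'); crop(im1,180,230,400,395,3.6,'pics/w14.png'); crop(im,140,210,420,420,2.8,'pics/w15.png'); np.save('w15.npy',robot.get_calibration('wrist'),allow_pickle=True)
```

```text
-0.1275 t 29.53 D [ 1.000e-01 -1.161e+02  1.040e+02] F [-0.61 -6.26  3.34]
-0.125 t 29.89 D [   0.  -114.2  103.8] F [ 0.78  0.24 -0.31]
-0.121 t 30.38 D [   0.  -109.9  103.8] F [ 0.43 -0.22 -0.63]
 t 31.09 D [  0.  -78.8 106.5] F [-0.22 -0.44  0.3 ]
```

View pics/w14.png

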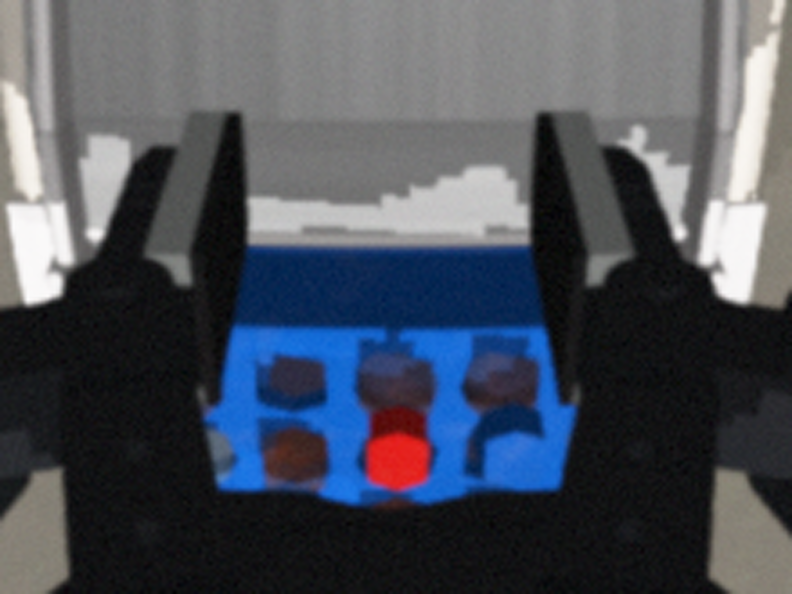

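View pics/w15.png

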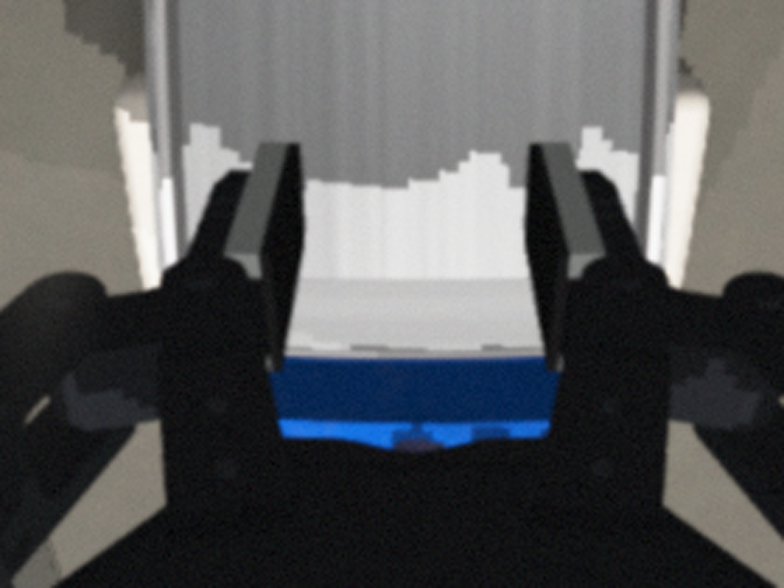

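Run:
```python
from h import *
p,r=tool(-.06,.06,0,0); robot.line_to(p,vel=.12)
p,r=tool(.04,.17,0,0); robot.line_to(p,vel=.15)
im=robot.grab_frame('wrist'); cv2.imwrite('pics/w16.png',im)
p,r=tool(.26,.19,0,0); robot.line_to(p,vel=.2); ob()
t=robot.grab_frame('top');crop(t,200,170,360,280,5,'pics/t16.png')
s=robot.grab_frame('side');cv2.imwrite('pics/s16f.png',s);crop(s,230,140,350,260,5,'pics/s16.png')
```

```text
t 34.07 D [1.000e-01 2.703e+02 2.614e+02] F [ 0.04 -1.02 -0.47]
```

View pics/t16.png

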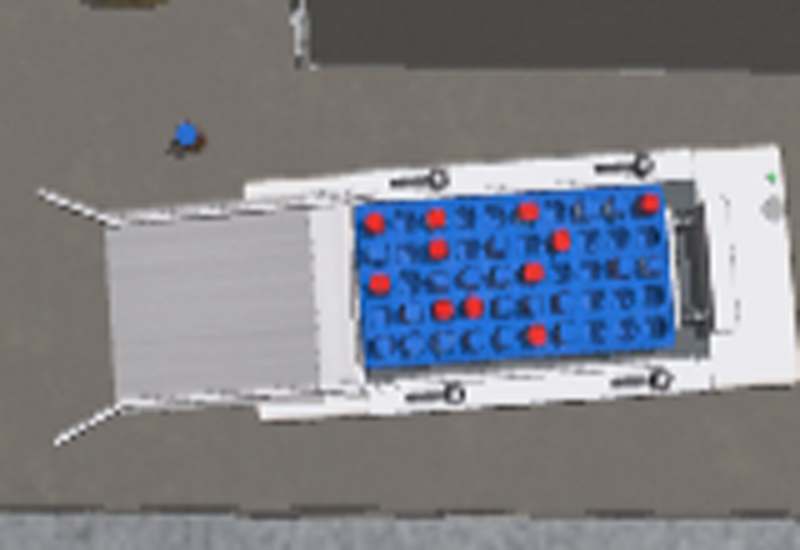

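View pics/s16.png

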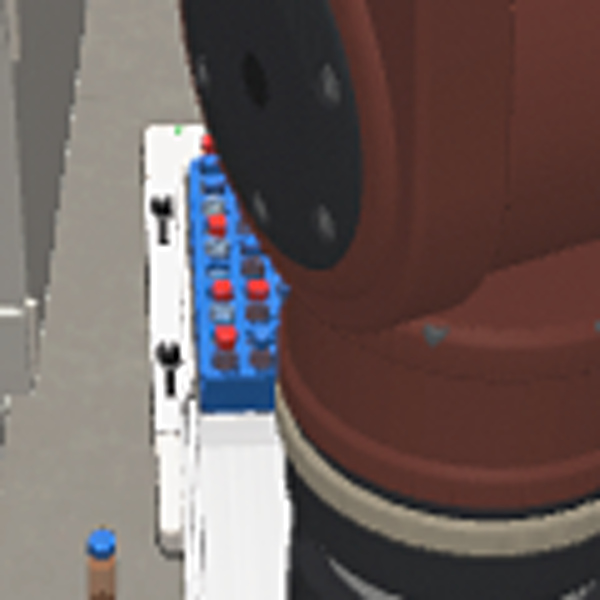

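View pics/w16.png

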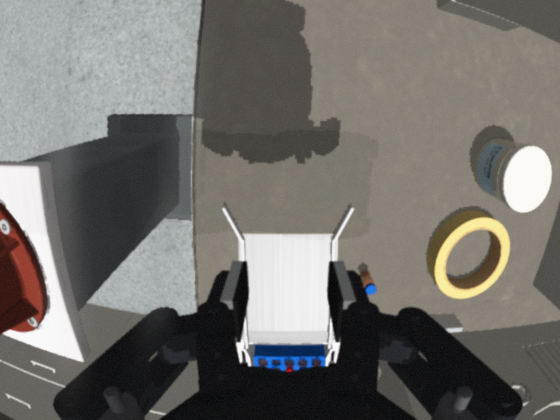

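Run:
```python
from h import *
S=robot.get_calibration('side');T=robot.get_calibration('top')
for z in (.047,.053):
  for y in (-.128,-.283):
    print(z,y,'side crop',np.round((np.array(proj(S,W(.041,y,z)))-[230,140])*5+2), 'top crop',np.round((np.array(proj(T,W(-.041,y,z)))-[200,170])*5+2))
print('lip', np.round((np.array(proj(S,W(.041,-.1285,.028)))-[230,140])*5+2))
```

```text
0.047 -0.128 side crop [204. 371.] top crop [367. 372.]
0.047 -0.283 side crop [190. 149.] top crop [679. 350.]
0.053 -0.128 side crop [204. 360.] top crop [367. 372.]
0.053 -0.283 side crop [190. 138.] top crop [682. 350.]
lip [204. 403.]
```

Run:
```python
from h import *
ob(); robot.job_done()
```

```text
t 34.17 D [2.000e-01 2.702e+02 2.615e+02] F [-0.13  0.23  1.44]
the job is handed in; nothing more can be done
```

The rack is lying flat in the scanner's nest, caught behind the lip, and I handed the job in at about 34 s with the arm clear of everything.

- **Squaring up:** I pushed the rack's side with both fingertips, which left it about 1° off. The two-finger push on its rear end took out the rest, and just before the ramp the top camera put it within about 0.4° of the lane and about 1.6 mm off centre.
- **Ramp and buffer:** The fingers rose and tilted with the rack up the ramp. I then pressed it against the buffer in small steps until the rear edge cleared the lip, lowered the pressing fingers about 6 mm, and eased off slowly. The rack stayed in place when released.
- **Forces:** The highest push on the rack I read was about 13.6 N, under the 20 N limit. I could only read forces when the arm stopped between moves. During moves I relied on the stop guards, set at 5–9 N of change; none tripped while pushing the rack, only on the tabletop touch.
- **Final checks:** The last side picture fits the rack's top edge at 47 mm at both ends (flat on the 22 mm floor), after correcting a constant offset of about 8 px in the enlarged picture. With the rear edge still up it would be 53 mm. The top picture shows the rack square in the nest, its front at the buffer. The stray vial shows no movement. I did not re-measure the beaker and bottle, but the arm never went near them.
- **Disagreements:** The side and top cameras differed by about 4 mm along the lane. The contact point on the fingers came out 3–4 mm ahead of what I assumed. I allowed for both.

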